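Zero the torsion balance and try its slanted arrest plunger

ROBOT

A 6-joint arm with a two-finger parallel gripper is mounted at the origin on the work surface. World frame = base frame: x ahead of the robot, y to its left, z up, the work surface at z = 0. Lengths are in m, angles in degrees, forces in N, time in s.
With the tool pointing down it reaches from about 0.25 to 0.725 m from the base axis. Payload 9.7 kg.
Tool frame: the origin (TCP) lies on the centre line of the jaws, within the pads' length; the fingertips stand 14 mm ahead of it and the grasp point (between the pads) lies 5 mm behind it; z points along the fingers, y is the line along which they close (so a half turn about z gives the same grasp; the last joint's range is limited). The gripper opens to 85 mm and grips with 20 to 120 N. Pads are 22 mm wide; open, the fingers measure 114 mm over their backs; the gripper's body (76 mm by 85 mm) begins 54 mm behind the grasp point. The pads swing forward as they close: fully open they stand 13 mm farther back than shut.
Start: joints at [-70.015, 4.979, 10.078, 95.1, 0, 90], TCP at [0.188, -0.517, 0.245] pointing down, gripper open.
Joint ranges: [-179.16, 179.16], [-48.56, 103.87], [-65.8, 70.77], [-126.05, 130.52], [-82.76, 87.17], [-180, 180]. Speed limits (degrees/s): [127.2, 127.2, 147.25, 180, 180, 180].

INTERFACE

Orientations are given as [roll, pitch, yaw] about the fixed x, y, z axes, in that order (R = Rz(yaw) Ry(pitch) Rx(roll)).
In Python, from workcell import bot, camera, get_calibration, ticket gives the robot as it stands. The module is installed in compiled form; this text tells all that it offers.
- The arm moves only by the tool send_rows, never from a script. Its arguments are lists of equal length, an entry for each row: "linear": the shift along the tool's x, y, z in m, a list of three; "twist": the turn, a rotation vector about the tool's x, y, z in units of 10 degrees (1.0 is 10 degrees), a list of three; "gripper": the opening in per cent of the stroke, from 0 (shut) to 100 (fully open). In form: {"linear": [[x, y, z], ...], "twist": [[wx, wy, wz], ...], "gripper": [gripper, ...]}. A call has 1 to 8 rows; each row shifts and turns the commanded pose from where the row before left it, along the tool's axes as they then stand; what a row does not reach is not made up. A row lasts 1/8 s, in which the tool goes at most 62.5 mm and 10.7 degrees, less where a joint would pass 70% of its speed; a pose out of reach is approached as far as the arm can. A call with a gripper value outside its range is refused whole. The fingers move at their own pace and stop on an object; "grip_force" is the grip in N (left out, the last holds). Time passes only in rows, so rows that do not move let the fingers close. It gives the time, the measured TCP pose, the force, the opening and the grip force at its end, in the units of the state.
- bot.get_obs(): the state, without advancing time (a new reading comes with each control period).
- camera(name): name is "scene" or "top" or "wrist"; returns the picture (400x640x3 uint8, red, green, blue); there is no depth.
- get_calibration(name): a dict with "fx", "fy", "cx", "cy" (pixels), "origin" and "orientation" of the camera in the world; the wrist camera has in their place "hand_eye" (4x4, takes a point from camera to tool coordinates, whose origin is the TCP and whose axes are the flange's). Camera axes: x right, y down, z forward; pixel columns grow to the right and rows downward; lengths in m; the calibration is good to about 2 mm. A picture is of the moment at which its call begins: read the wrist's pose just before it. get_calibration takes no time and is no camera call.
- ticket.job_done(): hands the job in; it is judged then, once.
The state is a dict: "time": time; "q": joint angles; "qd": joint speeds; "joint_efforts": joint torques, N m; "ee_pos": TCP position; "tcp_rot": TCP orientation; "wrist_force": force on the tool from outside, world axes, zero at the start; "torque": the same for the moment, N m; "opening": finger opening in m; "grasp_force": force on a finger pad.
Only numpy, scipy, OpenCV 4.12 (cv2) and the standard library are available. Lean on these libraries where they do the work, as an engineer would, in place of code of your own. Each camera call takes 0.05 s, during which the arm holds its last target. There are 200 camera calls.

TASK

Zero the torsion balance: turn the round knob on the dial head until its pointer stands on the zero mark (the long thick tick with the steel lug). Then push the slanted arrest plunger on the stand fully down to its stop, firmly but without ramming it (under 60 N), keep it there for about a second, and let it spring all the way back out. Leave the pointer on zero and everything else on the bench where it is.

Things in the scene. Friction and masses are not known exactly. Their poses are not given: they have to be found in the camera images.
- dial: Dial head of the balance, fixed to the bench: round grey drum 180 mm across on a 196 mm base disc, with a flat white dial (face 74 mm above the bench) inside a pale rim (top 78 mm above the bench). Origin: centre of its underside, z up. 24 ticks every 15 degrees; the zero mark lies along +x.
- zero_mark (a point): Middle of the zero mark on the dial: the one long thick tick (22 x 6 mm), 64 mm from the knob's axis, with a steel lug on the rim beside it (top 84 mm above the bench). The other 23 ticks are thin and have no lug.
- knob_grip (a point): Point on the vertical axis of the dial's round black knob, 99 mm above the bench: a good height to grip. The fluted grip is 48 to 52 mm in diameter, from 82 to 112 mm above the bench; below it a 60 mm flange (top at 80 mm) carries the pointer, a thin flat bar reaching 61 mm from the axis along this frame's x.
- knob (a joint): Angle of the pointer from the zero mark (rad): 0 = on the mark, positive = counter-clockwise of it seen from above. It starts 1.3 to 2.7 rad counter-clockwise, stays where it is left and stops at about 2.9 rad on either side.
- stand: Arrest stand, fixed to the bench: dark base plate 170 (x) x 200 (y) x 14 mm with a grey block whose sloping top carries the plunger. Origin: centre of its underside, z up; its front, to which the plunger leans, faces -x.
- handle_mid (a point): Middle of the steel carrying handle that arches over the stand: a 12 mm bar along the stand's y, 260 mm above the bench and above the plunger, on legs 92 mm to either side.
- sleeve: Steel collar (60 mm wide, 6 mm thick) on the slope. Origin: on the plunger's axis under the collar, 95 mm above the bench; z: the plunger's axis outwards, 30 degrees from vertical towards the stand's -x. The plunger's black flat head (42 mm wide, 12 thick) stands in a brass screw set differently each time: at rest its top is 52 to 72 mm from here along z, not measured.
- plunger (a joint): How far the plunger is pressed in from rest (m): 0 = out, 0.020 = against its hard stop (the steel shoulder under the head meets the brass nut). Its spring needs about 3 N at the start and 10 N at the stop, and pushes it back out.
- amber_bottle: Bystander: capped amber glass bottle, 48 mm diameter, 105 mm tall, stands between the two units; origin at the centre of its underside.
- beaker: Bystander: open glass beaker, 66 mm across, 80 mm tall, stands between the two units; origin at the centre of its underside.
- mortar: Bystander: white ceramic mortar bowl, 100 mm across, 60 mm tall, on the left; origin at the centre of its underside.
- jar: Bystander: white capped jar, 64 mm diameter, 80 mm tall, on the right; origin at the centre of its underside.
- spatula: Bystander: spatula about 180 mm long with wooden handle, lying flat, near right; origin at the middle of its length, on the underside.
- weight: Bystander: brass knobbed weight, 44 mm diameter, 66 mm tall, near left; origin at the centre of its underside.
- flask: Bystander: long-necked glass flask, 110 mm across, 198 mm tall, at the back; origin at the centre of its underside.

How it is judged (in metres and radians):
On the way, in this order (a step that is already met when the one before it is completed fails the run):
1. the knob's pointer stands on the zero mark (within 0.1 rad) (value of joint knob between -0.1 and 0.1 rad), for 0.3 s.
2. with the pointer still on zero, the plunger is pressed to within 2 mm of its stop and kept there for 0.7 s (all of step 1 and value of joint plunger above 0.018 m), for 0.7 s.
At the end, for the whole second after the job is handed in: The pointer stands within 0.1 rad of the zero mark, the plunger has sprung back to within 2 mm of its rest, and every bystander is within 20 mm of where it stood (all of step 1 and value of joint plunger below 0.002 m and distance of each of amber_bottle, beaker, mortar, jar, spatula, weight, flask from where it was at the start of the episode below 0.02 m); the robot touches nothing.
It fails at once if the fingers push the plunger or its collar with more than 60 N (contact force between the fingers and sleeve above 60 N).
It fails at once if a bystander is shifted by more than 20 mm (distance of any of amber_bottle, beaker, mortar, jar, spatula, weight, flask from where it was at the start of the episode above 0.02 m).
It also fails if it takes over 72 s, if anything falls off the work surface, if the arm or the gripper's body presses on something with over 40 N, if the wrist force passes 120 N, or if a joint passes its speed limit or range.

## Working session

There is one attempt and no reset: what is moved stays moved. The work goes in short steps, Python scripts to look and compute and a tool call to move; the robot and the scene stay as the last step left them, time stands still between calls to the robot, and variables do not carry over. Pictures are saved under pics/ and viewed, at most 10 in all, crops included, and the job is handed in when it is done.

Besides the shell and the picture viewer there is one more tool, called after ">>>" as name(argument=value, ...) on one line, values as JSON. send_rows: Moves the arm, as the interface text tells. Its arguments: {"type":"object","properties":{"linear":{"type":"array"},"twist":{"type":"array"},"gripper":{"type":"array"},"grip_force":{"type":"number"}},"required":["linear","twist","gripper"]}

```bash
mkdir -p pics; python3 - <<'E'
from workcell import bot,camera,get_calibration
import cv2
o=bot.get_obs();print(o)
for n in ("scene","top","wrist"):
    print(n,get_calibration(n))
    cv2.imwrite(f"pics/{n}0.png",camera(n)[:,:,::-1])
E
```

```text
{'time': 0.0, 'q': array([-7.00162480e+01,  5.01227595e+00,  1.00359154e+01,  9.51010356e+01,
       -2.46590557e-03,  8.99989819e+01]), 'qd': array([-0.00625383, -0.05533471, -0.06745318,  0.08880613, -0.06968603,
        0.05701547]), 'joint_efforts': array([ 1.40912889e-03, -5.20389426e+01,  4.64801002e+01,  1.62689510e-02,
        4.50229618e-05, -9.32594503e-06]), 'ee_pos': array([ 0.18788135, -0.51668972,  0.24458488]), 'tcp_rot': array([-1.79922604e+02,  2.46452805e-03,  1.99847735e+01]), 'wrist_force': array([ 0.45022563, -0.3710939 ,  0.34598625]), 'torque': array([-0.02678326,  0.04130658,  0.0131651 ]), 'grasp_force': 0.0, 'opening': 0.08537793172185613}
scene {'fx': 390.9683320785714, 'fy': 390.9683320785714, 'cx': 329.84190720607717, 'cy': 200.59258468165805, 'origin': array([1.48181117, 0.02617589, 0.80196528]), 'orientation': array([-125.91710671,   -0.39009983,   91.68632804])}
top {'fx': 477.5118967294399, 'fy': 477.5118967294399, 'cx': 312.41045099205166, 'cy': 200.9059739863524, 'origin': array([ 0.43937792, -0.00432873,  1.41507109]), 'orientation': array([-1.73821608e+02, -4.36031401e-02, -8.99835819e+01])}
wrist {'fx': 358.5622986852113, 'fy': 358.5622986852113, 'cx': 317.74028348650137, 'cy': 196.99034380711086, 'hand_eye': array([[ 6.80034034e-04, -9.54813026e-01, -2.97206363e-01,
         7.57123414e-02],
       [ 9.99998880e-01,  2.53098939e-04,  1.47497215e-03,
         5.09059496e-04],
       [-1.33310001e-03, -2.97207034e-01,  9.54812129e-01,
        -1.27891612e-01],
       [ 0.00000000e+00,  0.00000000e+00,  0.00000000e+00,
         1.00000000e+00]])}
```

View pics/top0.png

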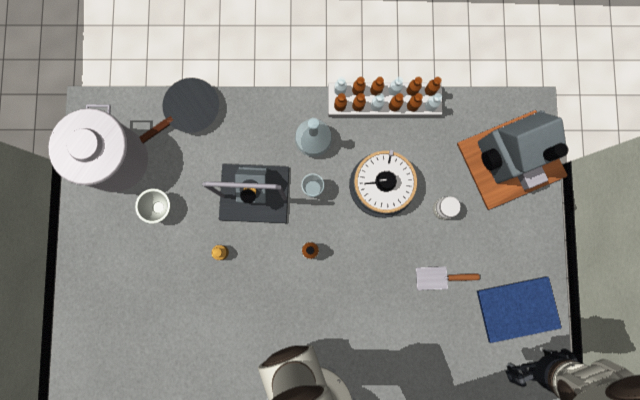

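View pics/scene0.png

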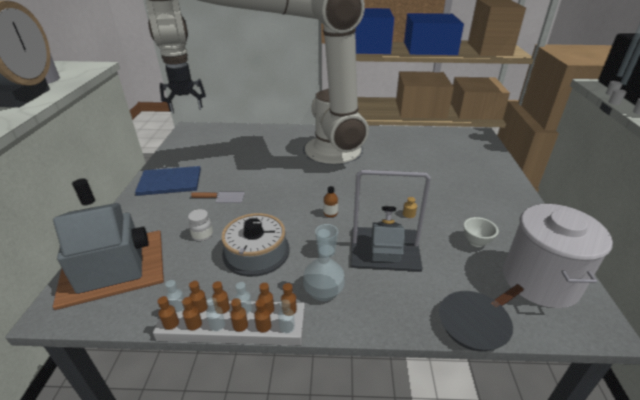

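The top view shows the dial at about (387,182), its zero mark near (390,157), and the pointer towards (365,183), so it needs roughly 90° clockwise. The stand is at about (253,192) with the handle across it, black plunger head at (249,196). I'll measure next.

```bash
cat > h.py <<'E'
import numpy as np,cv2
from scipy.spatial.transform import Rotation as R
from workcell import bot,camera,get_calibration
def Rm(a): return R.from_euler('xyz',a,degrees=True).as_matrix()
def cam(n,o=None):
    c=get_calibration(n)
    if n=='wrist':
        T=c['hand_eye'];A=Rm(o['tcp_rot']);return c,A@T[:3,:3],o['ee_pos']+A@T[:3,3]
    return c,Rm(c['orientation']),np.array(c['origin'])
def ray(C,u,v):
    c,A,p=C;return p,A@np.array([(u-c['cx'])/c['fx'],(v-c['cy'])/c['fy'],1])
def plane(C,u,v,z):
    p,d=ray(C,u,v);return p+d*(z-p[2])/d[2]
def proj(C,X):
    c,A,p=C;q=A.T@(np.asarray(X)-p);return c['cx']+c['fx']*q[0]/q[2],c['cy']+c['fy']*q[1]/q[2]
def blobs(m,amin=15):
    n,l,s,c=cv2.connectedComponentsWithStats(m.astype('uint8'));return [(s[i].tolist(),c[i].round(1).tolist()) for i in range(1,n) if s[i][4]>=amin]
E
python3 - <<'E'
from h import *
C=cam('top');im=cv2.imread('pics/top0.png')
for n,(u,v,z) in dict(knob=(387,181,.112),face=(386.5,182,.074),zero=(390,157,.074),ptr=(366,183,.08),h1=(206,184,.26),h2=(280,187,.26),head=(249,196,.15),b0=(220,220,.014),b1=(288,222,.014),b2=(290,166,.014),b3=(223,164,.014),bottle=(310,250,.1),beaker=(313,184,.08),flask=(313,125,.19)).items(): print(n,plane(C,u,v,z).round(3))
g=im[140:225,200:430]
a=cv2.resize(g[:,145:],None,fx=7,fy=7,interpolation=cv2.INTER_CUBIC);b=cv2.resize(g[:,0:100],None,fx=7,fy=7,interpolation=cv2.INTER_CUBIC)
cv2.imwrite('pics/c1.png',cv2.resize(np.vstack([]) if 0 else np.hstack([b[:,:700],a]),(800,370)))
s=cv2.imread('pics/scene0.png')[160:280,210:440];cv2.imwrite('pics/c2.png',cv2.resize(s,(800,417),interpolation=cv2.INTER_CUBIC))
E
```

```text
knob [ 0.636 -0.211  0.112]
face [ 0.639 -0.216  0.074]
zero [ 0.711 -0.227  0.074]
ptr [ 0.635 -0.157  0.08 ]
h1 [0.606 0.255 0.26 ]
h2 [0.599 0.074 0.26 ]
head [0.589 0.164 0.15 ]
b0 [0.535 0.266 0.014]
b1 [0.529 0.066 0.014]
b2 [0.695 0.061 0.014]
b3 [0.701 0.261 0.014]
bottle [0.446 0.001 0.1  ]
beaker [ 0.632 -0.007  0.08 ]
flask [ 0.772 -0.007  0.19 ]
```

View pics/c1.png

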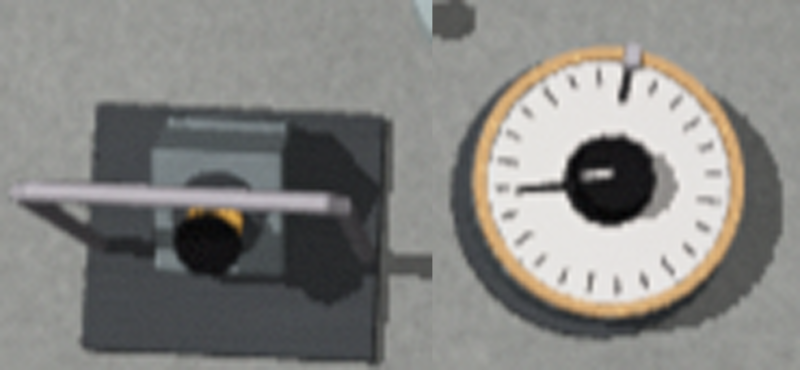

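>>> send_rows(linear=[[0.0527, -0.0132, 0], [0.0527, -0.0132, 0], [0.0527, -0.0132, 0], [0.0527, -0.0132, 0], [0.0527, -0.0132, 0], [0.0527, -0.0132, 0], [0.0527, -0.0132, 0], [0.0527, -0.0132, 0]], twist=[[0, 0, 0], [0, 0, 0], [0, 0, 0], [0, 0, 0], [0, 0, 0], [0, 0, 0], [0, 0, 0], [0, 0, 0]], gripper=[100, 100, 100, 100, 100, 100, 100, 100])

```text
time: 1.15
ee_pos: [0.5494, -0.2723, 0.2451]
tcp_rot: [-180.0, 0.0, 20.0]
wrist_force: [0.6, -1.5, 0.7]
opening: 0.0851
grasp_force: 0.0
```

>>> send_rows(linear=[[0, 0, 0], [0, 0, 0]], twist=[[0, 0, 0], [0, 0, 0]], gripper=[100, 100])

```text
time: 1.4
ee_pos: [0.5479, -0.2735, 0.2449]
tcp_rot: [-180.0, 0.0, 20.0]
wrist_force: [-0.2, -0.5, 0.9]
opening: 0.0858
grasp_force: 0.0
```

```bash
python3 - <<'E'
from h import *
o=bot.get_obs();im=camera('wrist')[:,:,::-1].copy();cv2.imwrite('pics/w1.png',im)
print(o['ee_pos'],o['tcp_rot'],o['q'])
C=cam('wrist',o)
hsv=cv2.cvtColor(im,cv2.COLOR_BGR2HSV)
print('white',sorted(blobs((hsv[...,2]>170)&(hsv[...,1]<40),200),key=lambda b:-b[0][4])[:4])
print('black',sorted(blobs(hsv[...,2]<45,40),key=lambda b:-b[0][4])[:8])
print('exp knob px',proj(C,[.638,-.213,.112]))
E
```

```text
[ 0.54787657 -0.27353187  0.24485788] [-1.79970673e+02  4.83643311e-02  2.00154134e+01] [-2.65244309e+01  1.39075312e+01  2.01583583e+01  9.63053813e+01
 -1.49331274e-02  1.33460175e+02]
white [([181, 0, 208, 143, 17044], [284.1, 69.1]), ([287, 289, 85, 61, 3186], [328.1, 319.2]), ([424, 168, 65, 59, 2823], [455.3, 196.5]), ([413, 159, 48, 47, 494], [427.9, 174.6])]
black [([0, 262, 640, 138, 34896], [322.2, 360.0]), ([204, 0, 119, 79, 4952], [282.0, 36.6]), ([631, 83, 9, 49, 314], [635.8, 107.6]), ([162, 274, 18, 15, 107], [170.8, 281.6])]
exp knob px (np.float64(277.7054444414418), np.float64(38.72708275657354))
```

View pics/w1.png

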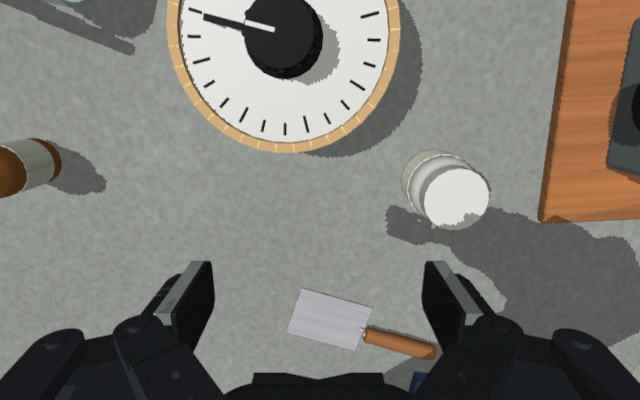

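The wrist view shows the knob at about (283,37), pointer up-left, jar at (455,200), spatula below; the fingers are visible. Moving over the knob and turning so the last joint has room for the stroke.

>>> send_rows(linear=[[0.035, -0.0085, 0], [0.035, -0.0085, 0], [0.035, -0.0085, 0], [0, 0, 0], [0, 0, 0], [0, 0, 0], [0, 0, 0], [0, 0, 0]], twist=[[0, 0, 0], [0, 0, 0], [0, 0, 0], [0, 0, -1], [0, 0, -1], [0, 0, -1], [0, 0, -1], [0, 0, -1]], gripper=[100, 100, 100, 100, 100, 100, 100, 100])

```text
time: 2.45
ee_pos: [0.6371, -0.2152, 0.2458]
tcp_rot: [180.0, 0.0, 70.2]
wrist_force: [-0.6, -0.1, 0.3]
opening: 0.0855
grasp_force: 0.0
```

>>> send_rows(linear=[[0, 0, 0], [0, 0, 0], [0, 0, 0], [0, 0, 0], [0, 0, 0], [0, 0, 0], [0, 0, 0], [0, 0, 0]], twist=[[0, 0, -1], [0, 0, -1], [0, 0, -1], [0, 0, -1], [0, 0, -1], [0, 0, -1], [0, 0, 0], [0, 0, 0]], gripper=[100, 100, 100, 100, 100, 100, 100, 100])

```text
time: 3.45
ee_pos: [0.6376, -0.2144, 0.2456]
tcp_rot: [180.0, 0.0, 129.7]
wrist_force: [-0.2, 0.2, -0.7]
opening: 0.0853
grasp_force: 0.0
```

```bash
python3 - <<'E'
from h import *
o=bot.get_obs();im=camera('wrist')[:,:,::-1].copy();cv2.imwrite('pics/w2.png',im)
print(o['ee_pos'],o['tcp_rot'],o['q'])
C=cam('wrist',o)
hsv=cv2.cvtColor(im,cv2.COLOR_BGR2HSV)
print('white',sorted(blobs((hsv[...,2]>170)&(hsv[...,1]<40),200),key=lambda b:-b[0][4])[:4])
print('black',sorted(blobs(hsv[...,2]<45,30),key=lambda b:-b[0][4])[:10])
print('exp knob px',proj(C,[.638,-.213,.112]))
E
```

```text
[ 0.63757463 -0.21443401  0.24555544] [1.79993767e+02 1.21789817e-02 1.29702215e+02] [-1.85887752e+01  2.31725647e+01  3.19277610e+01  9.87415592e+01
 -1.09876617e-03  3.17090089e+01]
white [([232, 82, 186, 180, 19609], [324.2, 168.3]), ([0, 37, 70, 113, 4898], [27.0, 92.8]), ([571, 25, 69, 62, 2355], [615.1, 48.8]), ([475, 179, 165, 111, 1891], [563.9, 221.5])]
black [([0, 261, 640, 139, 32801], [327.3, 359.8]), ([291, 119, 78, 101, 3935], [326.0, 180.1]), ([158, 274, 23, 20, 150], [169.0, 284.0]), ([456, 274, 23, 20, 147], [466.8, 284.3]), ([361, 223, 18, 18, 104], [369.6, 231.7])]
exp knob px (np.float64(319.9378030170887), np.float64(188.0480264457128))
```

View pics/w2.png

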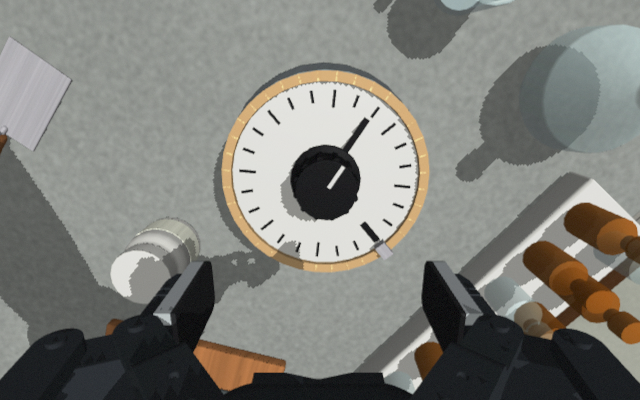

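The picture shows the dial centred at about (325,170), knob (327,183), pointer tip (367,120), zero mark (371,233), and lug (384,248).

```bash
cat >> h.py <<'E'
def dial(im,C,seed=None):
    hsv=cv2.cvtColor(im,cv2.COLOR_BGR2HSV)
    m=((hsv[...,2]>170)&(hsv[...,1]<40)).astype('uint8')
    m[270:]=0
    cs,_=cv2.findContours(m,cv2.RETR_EXTERNAL,cv2.CHAIN_APPROX_NONE)
    h=cv2.convexHull(max(cs,key=cv2.contourArea))[:,0]
    P=np.array([plane(C,u,v,.074)[:2] for u,v in h])
    A=np.c_[2*P,np.ones(len(P))];s=np.linalg.lstsq(A,(P**2).sum(1),rcond=None)[0]
    return s[:2],np.sqrt(s[2]+s[0]**2+s[1]**2)
E
python3 - <<'E'
from h import *
im=cv2.imread('pics/w2.png')
o=dict(ee_pos=np.array([0.63757463,-0.21443401,0.24555544]),tcp_rot=[179.993767,.0121789817,129.702215])
C=cam('wrist',o);c,r=dial(im,C);print('dial',c,r)
z=plane(C,370.5,233,.074)[:2]-c;p=plane(C,366,121,.081)[:2]-c
k=plane(C,329,188,.112)
a=lambda v:np.degrees(np.arctan2(v[1],v[0]))
print(z,p,a(z),a(p),a(p)-a(z),np.hypot(*z),np.hypot(*p))
print('exp knobtop',proj(C,[*c,.112]),proj(C,[*c,.082]))
E
```

```text
dial [ 0.64273499 -0.21223634] 0.0794088992818136
[ 0.06463643 -0.01220467] [-0.00631223  0.0590438 ] -10.692719654415496 96.10217978393605 106.79489943835155 0.06577858763824773 0.059380254541646214
exp knobtop (np.float64(325.3629720448968), np.float64(191.13356406598095)) (np.float64(324.62832824323704), np.float64(180.99635685041005))
```

>>> send_rows(linear=[[-0.0016, 0.0057, 0.03], [0, 0, 0.04], [0, 0, 0.04], [0, 0, 0.0355], [0, 0, 0], [0, 0, 0]], twist=[[0, 0, 0], [0, 0, 0], [0, 0, 0], [0, 0, 0], [0, 0, 0], [0, 0, 0]], gripper=[100, 100, 100, 100, 100, 100])

```text
time: 4.25
ee_pos: [0.6439, -0.2115, 0.1016]
tcp_rot: [179.9, 0.1, 129.9]
wrist_force: [-0.2, 0.3, 1.1]
opening: 0.0854
grasp_force: 0.0
```

>>> send_rows(linear=[[0, 0, 0], [0, 0, 0], [0, 0, 0], [0, 0, 0], [0, 0, 0], [0, 0, 0], [0, 0, 0], [0, 0, 0]], twist=[[0, 0, 0], [0, 0, 0], [0, 0, 0], [0, 0, 0], [0, 0, 0], [0, 0, 0], [0, 0, 0], [0, 0, 0]], gripper=[0, 0, 0, 0, 0, 0, 0, 0], grip_force=50)

```text
time: 5.25
ee_pos: [0.6436, -0.2118, 0.1014]
tcp_rot: [180.0, 0.1, 130.0]
wrist_force: [-3.7, -1.3, 6.0]
opening: 0.0461
grasp_force: 51.0
```

>>> send_rows(linear=[[0, 0, 0], [0, 0, 0], [0, 0, 0], [0, 0, 0], [0, 0, 0], [0, 0, 0], [0, 0, 0], [0, 0, 0]], twist=[[0, 0, 0.6], [0, 0, 0.7], [0, 0, 0.7], [0, 0, 0.7], [0, 0, 0.7], [0, 0, 0.7], [0, 0, 0.7], [0, 0, 0.7]], gripper=[0, 0, 0, 0, 0, 0, 0, 0])

```text
time: 6.25
ee_pos: [0.6427, -0.212, 0.1014]
tcp_rot: [180.0, 0.1, 74.7]
wrist_force: [-8.8, -1.8, 7.7]
opening: 0.0458
grasp_force: 51.2
```

>>> send_rows(linear=[[0, 0, 0], [0, 0, 0], [0, 0, 0], [0, 0, 0], [0, 0, 0], [0, 0, 0], [0, 0, 0], [0, 0, 0]], twist=[[0, 0, 0.7], [0, 0, 0.7], [0, 0, 0.7], [0, 0, 0.7], [0, 0, 0.7], [0, 0, 0.7], [0, 0, 0.7], [0, 0, 0]], gripper=[0, 0, 0, 0, 0, 0, 0, 0])

```text
time: 7.25
ee_pos: [0.6421, -0.2115, 0.1013]
tcp_rot: [-180.0, 0.1, 25.8]
wrist_force: [-10.3, 0.1, 9.8]
opening: 0.0458
grasp_force: 51.6
```

```bash
python3 - <<'E'
from h import *
o=bot.get_obs();im=camera('wrist')[:,:,::-1].copy();cv2.imwrite('pics/w3.png',im)
print(o['ee_pos'],o['tcp_rot'],o['q'],o['torque'],o['wrist_force'])
t=camera('top')[:,:,::-1];cv2.imwrite('pics/t3.png',t)
E
```

```text
[ 0.64209705 -0.21149692  0.1013462 ] [-1.79987146e+02  1.01920954e-01  2.58450487e+01] [-1.82063854e+01  2.20345221e+01  1.44414002e+01  8.24890681e+01
 -6.16272888e-02  1.35948622e+02] [ 0.01885434  2.21050135 -0.06689073] [-10.32227785   0.05269311   9.83401987]
```

View pics/w3.png

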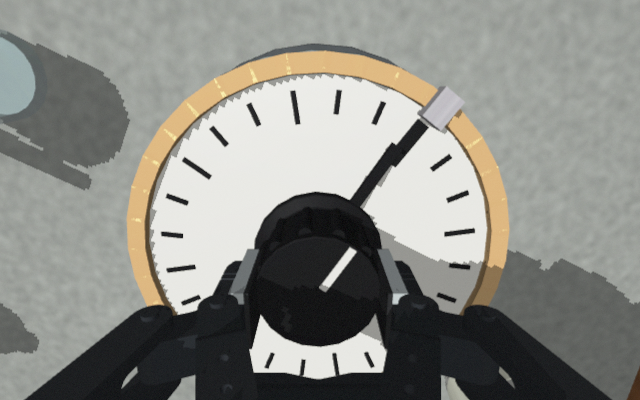

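The pointer nearly meets the zero mark: it runs from (357,203) to about (395,155), with the mark from there to (428,122). I'll measure the residual.

```bash
python3 - <<'E'
from h import *
im=cv2.imread('pics/w3.png')
cv2.imwrite('pics/w3c.png',cv2.resize(im[90:220,330:460],(780,600)[::-1] and (600,600),interpolation=cv2.INTER_CUBIC))
E
```

```text
(no output)
```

View pics/w3c.png

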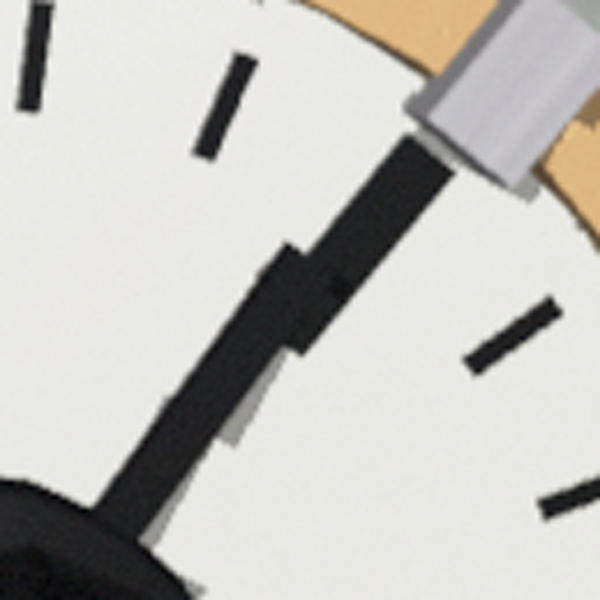

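```bash
python3 - <<'E'
from h import *
o=dict(ee_pos=np.array([0.64209705,-0.21149692,0.1013462]),tcp_rot=[-179.987,.1019,25.845])
C=cam('wrist',o);s=130/600
f=lambda u,v,z:plane(C,330+u*s,90+v*s,z)[:2]
a=lambda v:np.degrees(np.arctan2(v[1],v[0]))
mo,mi=f(430,153,.074),f(281,334,.074)
for z in (.079,.081,.083):
    pt,pb=f(316,265,z),f(121,525,z)
    print('mark dir',a(mo-mi),np.hypot(*(mo-mi)),'ptr dir',a(pt-pb))
    for c in ([.643,-.212],[.6421,-.2115]):
        c=np.array(c);print(c,'mark',a((mo+mi)/2-c),np.hypot(*((mo+mi)/2-c)),'ptr',a(pt-c),np.hypot(*(pt-c)))
E
```

```text
mark dir -10.935530949662724 0.02122217605797894 ptr dir -8.31744842733778
[ 0.643 -0.212] mark -11.038276239792427 0.06397226996166391 ptr -8.145330535576285 0.060447371959027725
[ 0.6421 -0.2115] mark -11.319173157562481 0.06495213243880868 ptr -8.488154212328944 0.06141023414793144
mark dir -10.935530949662724 0.02122217605797894 ptr dir -8.317448427337778
[ 0.643 -0.212] mark -11.038276239792427 0.06397226996166391 ptr -7.610229311239999 0.060473820231983985
[ 0.6421 -0.2115] mark -11.319173157562481 0.06495213243880868 ptr -7.9612867923790445 0.06143326277399712
mark dir -10.935530949662724 0.02122217605797894 ptr dir -8.317448427337776
[ 0.643 -0.212] mark -11.038276239792427 0.06397226996166391 ptr -7.075642515402696 0.060505538280033015
[ 0.6421 -0.2115] mark -11.319173157562481 0.06495213243880868 ptr -7.43485869736106 0.061461481957589964
```

>>> send_rows(linear=[[0, 0, 0], [0, 0, 0], [0, 0, 0], [0, 0, 0], [0, 0, 0], [0, 0, 0], [0, 0, 0], [0, 0, 0]], twist=[[0, 0, 0.3], [0, 0, 0], [0, 0, 0], [0, 0, 0], [0, 0, 0], [0, 0, 0], [0, 0, 0], [0, 0, 0]], gripper=[0, 0, 0, 100, 100, 100, 100, 100])

```text
time: 8.35
ee_pos: [0.6435, -0.2112, 0.0997]
tcp_rot: [-180.0, 0.0, 23.0]
wrist_force: [-0.6, -0.9, 0.4]
opening: 0.0853
grasp_force: 0.0
```

>>> send_rows(linear=[[0, 0, 0], [0, 0, -0.02], [0, 0, -0.04], [0, 0, -0.04], [0, 0, -0.04], [0, 0, -0.01], [0, 0, 0], [0, 0, 0]], twist=[[0, 0, 0], [0, 0, 0], [0, 0, 0], [0, 0, 0], [0, 0, 0], [0, 0, 0], [0, 0, 0], [0, 0, 0]], gripper=[100, 100, 100, 100, 100, 100, 100, 100])

```text
time: 9.35
ee_pos: [0.6432, -0.2112, 0.2479]
tcp_rot: [-179.9, 0.1, 23.0]
wrist_force: [-0.2, -0.2, -0.6]
opening: 0.0856
grasp_force: 0.0
```

```bash
python3 - <<'E'
from h import *
o=bot.get_obs();im=camera('wrist')[:,:,::-1].copy()
print(o['ee_pos'],o['tcp_rot'],o['q'],o['wrist_force'])
C=cam('wrist',o)
print(dial(im,C))
# angular position of dark pixels on rings around the dial centre
c=np.array([.643,-.212]);hsv=cv2.cvtColor(im,cv2.COLOR_BGR2HSV)
for r,z in ((.040,.081),(.048,.081),(.056,.081),(.066,.074),(.070,.074)):
    A=np.arange(-50,30,.25);d=[]
    for a in A:
        u,v=proj(C,[c[0]+r*np.cos(np.radians(a)),c[1]+r*np.sin(np.radians(a)),z]);d.append(hsv[int(round(v)),int(round(u)),2]<90 if 0<=u<640 and 0<=v<400 else 0)
    n,l=cv2.connectedComponents(np.array(d,'uint8')[:,None])
    print(r,[(A[l[:,0]==i].min(),A[l[:,0]==i].max()) for i in range(1,n)])
cv2.imwrite('pics/w4.png',im);u,v=map(int,proj(C,[.69,-.222,.08]))
cv2.imwrite('pics/w4c.png',cv2.resize(im[max(v-60,0):v+60,max(u-60,0):u+60],(480,480),interpolation=cv2.INTER_CUBIC))
E
```

```text
[ 0.64317319 -0.2111599   0.24790588] [-1.79907809e+02  1.06899839e-01  2.29868078e+01] [-1.81751201e+01  2.41579662e+01  3.35067800e+01  9.94899726e+01
 -9.54158407e-04  1.38838159e+02] [-0.20440862 -0.19996884 -0.63087418]
(array([ 0.64489988, -0.21249768]), np.float64(0.08030597296099326))
0.04 [(np.float64(-13.0), np.float64(-6.25))]
0.048 [(np.float64(-13.0), np.float64(-7.25))]
0.056 [(np.float64(-13.0), np.float64(-7.25))]
0.066 [(np.float64(-41.5), np.float64(-40.25)), (np.float64(-26.75), np.float64(-25.25)), (np.float64(-13.25), np.float64(-8.75)), (np.float64(3.25), np.float64(4.5)), (np.float64(18.5), np.float64(19.5))]
0.07 [(np.float64(-41.5), np.float64(-40.25)), (np.float64(-27.0), np.float64(-25.5)), (np.float64(-13.25), np.float64(-9.0)), (np.float64(3.75), np.float64(4.5)), (np.float64(18.75), np.float64(19.0))]
```

View pics/w4c.png

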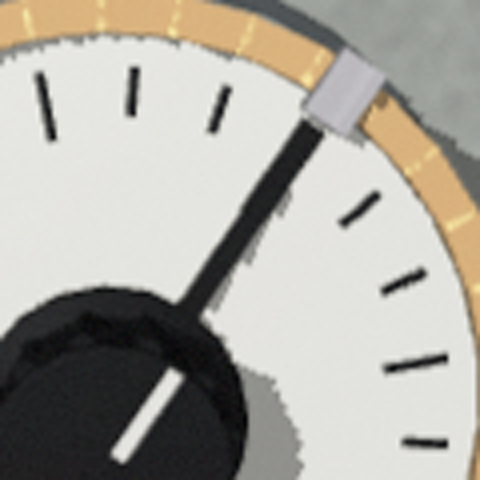

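The pointer is within 1° of the zero mark in the picture. Now retracting and reorienting for the plunger, fingers shut, camera side facing the robot.

>>> send_rows(linear=[[-0.0286, -0.0368, 0], [-0.0286, -0.0368, 0], [-0.0286, -0.0368, 0], [-0.0286, -0.0368, 0], [0, 0, 0], [0, 0, 0], [0, 0, 0], [0, 0, 0]], twist=[[0, 0, 0], [0, 0, 0], [0, 0, 0], [0, 0, 0], [0, 0, -1], [0, 0, -1], [0, 0, -1], [0, 0, -1]], gripper=[100, 100, 100, 100, 0, 0, 0, 0])

```text
time: 10.4
ee_pos: [0.4802, -0.1203, 0.2487]
tcp_rot: [-179.9, 0.0, 63.3]
wrist_force: [-0.3, 0.1, -0.9]
opening: 0.0123
grasp_force: 0.0
```

>>> send_rows(linear=[[0, 0, 0], [0, 0, 0], [0, 0, 0], [0, 0, 0], [0, 0, 0], [0, 0, 0], [0, 0, 0], [0, 0, 0]], twist=[[0, 0, -1], [0, 0, -1], [0, 0, -1], [0, 0, -1], [0, 0, -1], [0, 0, -1], [0, 0, -1], [0, 0, -1]], gripper=[0, 0, 0, 0, 0, 0, 0, 0])

```text
time: 11.4
ee_pos: [0.4802, -0.1203, 0.2486]
tcp_rot: [-180.0, -0.1, 143.3]
wrist_force: [-0.1, 0.8, 0.0]
opening: -0.0
grasp_force: 0.0
```

>>> send_rows(linear=[[0, 0, 0], [0, 0, 0], [0, 0, 0], [0, 0, 0], [0, 0, 0]], twist=[[0, 0, -1], [0, 0, -1], [0, 0, -1], [0, 0, -0.55], [0, 0, 0]], gripper=[0, 0, 0, 0, 0])

```text
time: 12.02
ee_pos: [0.4803, -0.1203, 0.2488]
tcp_rot: [180.0, -0.1, 178.4]
wrist_force: [0.3, -0.9, -0.5]
opening: 0.0003
grasp_force: 0.0
```

>>> send_rows(linear=[[0, 0.0473, 0], [0, 0.0473, 0], [0, 0.0473, 0], [0, 0.0473, 0], [0, 0.0473, 0], [0, 0.0473, 0], [0, 0, 0], [0, 0, 0]], twist=[[0, 0, 0], [0, 0, 0], [0, 0, 0], [0, 0, 0], [0, 0, 0], [0, -1, 0], [0, -1, 0], [0, -1, 0]], gripper=[0, 0, 0, 0, 0, 0, 0, 0])

```text
time: 13.02
ee_pos: [0.4881, 0.164, 0.2497]
tcp_rot: [179.9, 30.3, 178.3]
wrist_force: [-0.5, 0.1, 0.7]
opening: -0.0004
grasp_force: 0.0
```

>>> send_rows(linear=[[0, 0, 0], [0, 0, 0]], twist=[[0, 0, 0], [0, 0, 0]], gripper=[0, 0])

```text
time: 13.28
ee_pos: [0.4885, 0.1635, 0.2509]
tcp_rot: [179.9, 29.9, 178.4]
wrist_force: [0.2, 0.4, -0.4]
opening: 0.0005
grasp_force: 0.0
```

```bash
python3 - <<'E'
from h import *
o=bot.get_obs();im=camera('wrist')[:,:,::-1].copy();cv2.imwrite('pics/w5.png',im)
print(repr(o['ee_pos']),repr(o['tcp_rot']),o['q'],o['wrist_force'])
C=cam('wrist',o);print(proj(C,[.589,.164,.15]),proj(C,[.62,.164,.095]),proj(C,o['ee_pos']+.014*Rm(o['tcp_rot'])[:,2]))
hsv=cv2.cvtColor(im,cv2.COLOR_BGR2HSV)
print('black',sorted(blobs(hsv[...,2]<45,30),key=lambda b:-b[0][4])[:6])
print('brass',sorted(blobs((hsv[...,1]>110)&(hsv[...,2]>80),30),key=lambda b:-b[0][4])[:6])
E
```

```text
array([0.48852403, 0.1635014 , 0.25090553]) array([179.90667282,  29.94991694, 178.392353  ]) [ 25.28220087 -26.79255167 -22.03360273  67.52238774 -12.96423736
  23.71145417] [ 0.21231892  0.39394695 -0.38659982]
(np.float64(322.3873746925788), np.float64(232.7554793089918)) (np.float64(322.4101251394384), np.float64(206.4986085769412)) (np.float64(319.11212266603644), np.float64(266.3018794595587))
black [([46, 247, 544, 153, 35910], [317.3, 354.4]), ([306, 199, 49, 47, 1738], [329.2, 221.8]), ([31, 10, 52, 45, 1649], [56.5, 31.6]), ([399, 248, 23, 22, 137], [409.8, 257.7]), ([0, 215, 5, 15, 54], [1.6, 222.1])]
brass [([91, 281, 89, 71, 3595], [136.9, 314.6]), ([0, 283, 84, 70, 3467], [38.7, 313.9]), ([42, 0, 84, 46, 2301], [93.1, 17.6]), ([432, 0, 50, 10, 391], [456.0, 3.9]), ([309, 190, 37, 19, 281], [326.6, 196.5]), ([489, 250, 44, 18, 254], [510.5, 257.5])]
```

View pics/w5.png

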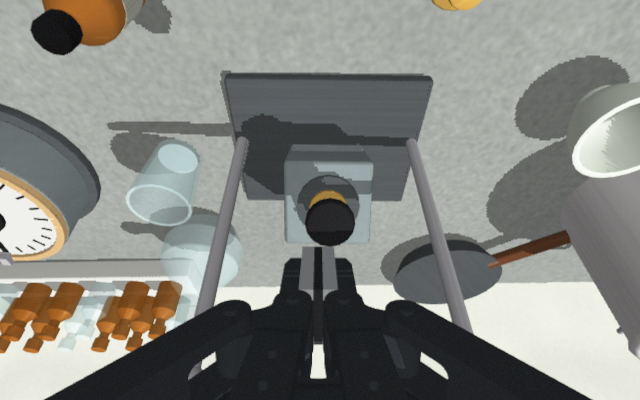

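The view shows the black head at about (330,222), the collar behind it, the handle legs well to both sides, and my closed fingertips at (319,266). Triangulating the head with the top view.

```bash
python3 - <<'E'
from h import *
o=dict(ee_pos=np.array([0.48852403,0.1635014,0.25090553]),tcp_rot=[179.90667282,29.94991694,178.392353])
W=cam('wrist',o);T=cam('top')
def head(f,roi,th):
    im=cv2.imread(f);x0,y0,x1,y1=roi
    m=(im[y0:y1,x0:x1].max(2)<th).astype('uint8')
    cs,_=cv2.findContours(m,cv2.RETR_EXTERNAL,cv2.CHAIN_APPROX_NONE);k=max(cs,key=cv2.contourArea)
    (u,v),r=cv2.minEnclosingCircle(k);x,y,w,h=cv2.boundingRect(k);return u+x0,v+y0,r,(x+x0,y+y0,w,h)
t=head('pics/top0.png',(235,180,262,212),40);w=head('pics/w5.png',(295,185,365,246),45)
print(t,w)
# collar/base cross-check
p1,d1=ray(T,t[0],t[1]);p2,d2=ray(W,w[0],w[1])
s=np.linalg.lstsq(np.c_[d1,-d2],p2-p1,rcond=None)[0]
a,b=p1+s[0]*d1,p2+s[1]*d2;X=(a+b)/2;print('head',X,'gap',np.linalg.norm(a-b),'depth',s[1],'from width',W[0]['fx']*.042/w[3][2])
A=Rm(o['tcp_rot']);ax=-A[:,2]
print('in tool from tip',A.T@(X-o['ee_pos'])-[0,0,.014])
# along-axis if collar height .095 on axis
print('tool axes',A.round(3))
# handle mid from top with height .26, ends
print(plane(T,206,184,.26),plane(T,280,187,.26))
E
```

```text
(247.93442630767822, 195.52459049224854, 8.079672813415527, (240, 189, 17, 15)) (329.70579528808594, 221.88357543945312, 24.386911392211914, (306, 199, 49, 47))
head [0.59246117 0.16941683 0.13605522] gap 0.0015393799683372327 depth 0.2992018299792525 from width 0.30733911315875256
in tool from tip [-0.03254016  0.0085826   0.13731422]
tool axes [[-0.866  0.027  0.499]
 [ 0.024  1.    -0.012]
 [-0.499  0.001 -0.866]]
[0.60584827 0.25469568 0.26      ] [0.59852688 0.07394002 0.26      ]
```

>>> send_rows(linear=[[-0.0325, 0.0075, 0], [0, 0, 0.03], [0, 0, 0.03], [0, 0, 0.03], [0, 0, 0], [0, 0, 0]], twist=[[0, 0, 0], [0, 0, 0], [0, 0, 0], [0, 0, 0], [0, 0, 0], [0, 0, 0]], gripper=[0, 0, 0, 0, 0, 0])

```text
time: 14.08
ee_pos: [0.5623, 0.1689, 0.1892]
tcp_rot: [180.0, 30.0, 178.4]
wrist_force: [0.3, -0.1, 1.3]
opening: 0.0001
grasp_force: 0.0
```

```bash
python3 - <<'E'
from h import *
o=bot.get_obs();im=camera('wrist')[:,:,::-1].copy();cv2.imwrite('pics/w6.png',im)
print(o['ee_pos'],o['tcp_rot'],o['wrist_force'])
C=cam('wrist',o);A=Rm(o['tcp_rot']);X=np.array([0.59246,0.1694,0.13606])
print('tip to head',A.T@(X-o['ee_pos'])-[0,0,.014],'head px',proj(C,X),'tip px',proj(C,o['ee_pos']+.014*A[:,2]))
cv2.imwrite('pics/w6c.png',im[100:400,170:480])
E
```

```text
[0.56230059 0.16885266 0.18924847] [179.97773878  29.98570743 178.42141626] [ 0.28879118 -0.1270018   1.2923462 ]
tip to head [0.00048314 0.00135421 0.04712966] head px (np.float64(321.24106834870486), np.float64(225.3637862105501)) tip px (np.float64(319.1107599161048), np.float64(266.30377331349644))
```

View pics/w6c.png

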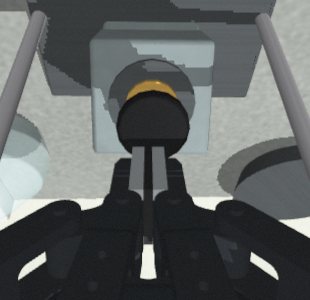

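The head sits under the fingertips: in the crop it is centred at about (153,129), fingertips at (150,160). They are aligned within 3 mm. Advancing slowly with force readings.

>>> send_rows(linear=[[0, 0.002, 0.012], [0, 0, 0.012], [0, 0, 0.01], [0, 0, 0.006], [0, 0, 0]], twist=[[0, 0, 0], [0, 0, 0], [0, 0, 0], [0, 0, 0], [0, 0, 0]], gripper=[0, 0, 0, 0, 0])

```text
time: 14.75
ee_pos: [0.5814, 0.1702, 0.1528]
tcp_rot: [-180.0, 30.0, 178.5]
wrist_force: [0.7, 0.7, -0.0]
opening: -0.0001
grasp_force: 0.0
```

>>> send_rows(linear=[[0, 0, 0.004], [0, 0, 0]], twist=[[0, 0, 0], [0, 0, 0]], gripper=[0, 0])

```text
time: 15.0
ee_pos: [0.5837, 0.1703, 0.1504]
tcp_rot: [180.0, 30.0, 178.5]
wrist_force: [-2.6, -0.7, 3.7]
opening: 0.0001
grasp_force: 1.6
```

>>> send_rows(linear=[[0, 0, 0.004], [0, 0, 0]], twist=[[0, 0, 0], [0, 0, 0]], gripper=[0, 0])

```text
time: 15.25
ee_pos: [0.5858, 0.1702, 0.1468]
tcp_rot: [180.0, 30.0, 178.5]
wrist_force: [-2.7, -0.5, 3.1]
opening: -0.0001
grasp_force: 2.4
```

>>> send_rows(linear=[[0, 0, 0.004], [0, 0, 0]], twist=[[0, 0, 0], [0, 0, 0]], gripper=[0, 0])

```text
time: 15.5
ee_pos: [0.5878, 0.1701, 0.1432]
tcp_rot: [180.0, 30.0, 178.5]
wrist_force: [-3.3, 0.2, 6.4]
opening: -0.0002
grasp_force: 3.1
```

>>> send_rows(linear=[[0, 0, 0.004], [0, 0, 0.003], [0, 0, 0]], twist=[[0, 0, 0], [0, 0, 0], [0, 0, 0]], gripper=[0, 0, 0])

```text
time: 15.88
ee_pos: [0.5913, 0.17, 0.1373]
tcp_rot: [180.0, 30.0, 178.5]
wrist_force: [-5.1, -1.6, 7.9]
opening: -0.0001
grasp_force: 4.3
```

>>> send_rows(linear=[[0, 0, 0.0015], [0, 0, 0]], twist=[[0, 0, 0], [0, 0, 0]], gripper=[0, 0])

```text
time: 16.12
ee_pos: [0.5919, 0.17, 0.1361]
tcp_rot: [180.0, 30.0, 178.5]
wrist_force: [-5.1, -0.9, 7.6]
opening: -0.0001
grasp_force: 4.5
```

>>> send_rows(linear=[[0, 0, 0.001], [0, 0, 0]], twist=[[0, 0, 0], [0, 0, 0]], gripper=[0, 0])

```text
time: 16.38
ee_pos: [0.5924, 0.17, 0.1353]
tcp_rot: [-180.0, 30.0, 178.5]
wrist_force: [-6.6, -2.3, 7.9]
opening: -0.0001
grasp_force: 4.7
```

>>> send_rows(linear=[[0, 0, 0.001], [0, 0, 0]], twist=[[0, 0, 0], [0, 0, 0]], gripper=[0, 0])

```text
time: 16.62
ee_pos: [0.5928, 0.17, 0.135]
tcp_rot: [180.0, 30.0, 178.5]
wrist_force: [-10.7, -2.2, 12.5]
opening: -0.0004
grasp_force: 7.8
```

>>> send_rows(linear=[[0, 0, 0.001], [0, 0, 0]], twist=[[0, 0, 0], [0, 0, 0]], gripper=[0, 0])

```text
time: 16.88
ee_pos: [0.5929, 0.1701, 0.1349]
tcp_rot: [180.0, 30.0, 178.5]
wrist_force: [-20.9, -3.5, 19.3]
opening: 0.0005
grasp_force: 13.5
```

The force has climbed to about 28 N and the tool no longer advances: it is at the stop. Hold over one second, then withdraw along the axis.

>>> send_rows(linear=[[0, 0, 0], [0, 0, 0], [0, 0, 0], [0, 0, 0], [0, 0, 0], [0, 0, 0], [0, 0, 0], [0, 0, 0]], twist=[[0, 0, 0], [0, 0, 0], [0, 0, 0], [0, 0, 0], [0, 0, 0], [0, 0, 0], [0, 0, 0], [0, 0, 0]], gripper=[0, 0, 0, 0, 0, 0, 0, 0])

```text
time: 17.88
ee_pos: [0.5929, 0.17, 0.1349]
tcp_rot: [180.0, 30.0, 178.5]
wrist_force: [-20.6, -3.8, 19.2]
opening: -0.0002
grasp_force: 13.4
```

>>> send_rows(linear=[[0, 0, 0], [0, 0, -0.006], [0, 0, -0.01], [0, 0, -0.01], [0, 0, -0.02], [0, 0, -0.03], [0, 0, -0.03], [0, 0, 0]], twist=[[0, 0, 0], [0, 0, 0], [0, 0, 0], [0, 0, 0], [0, 0, 0], [0, 0, 0], [0, 0, 0], [0, 0, 0]], gripper=[0, 0, 0, 0, 0, 0, 0, 0])

```text
time: 18.88
ee_pos: [0.5405, 0.1719, 0.2271]
tcp_rot: [179.9, 30.2, 178.5]
wrist_force: [0.9, -0.1, 0.4]
opening: -0.0
grasp_force: 0.0
```

```bash
python3 - <<'E'
from h import *
o=bot.get_obs();im=camera('wrist')[:,:,::-1].copy();t=camera('top')[:,:,::-1].copy();cv2.imwrite('pics/t7.png',t)
A=Rm(o['tcp_rot']);C=cam('wrist',o)
print(o['ee_pos'],o['wrist_force'],o['time'])
hsv=cv2.cvtColor(im,cv2.COLOR_BGR2HSV)
print('head',[b for b in blobs(hsv[...,2]<45,300) if 250<b[1][0]<400])
# top: pointer and zero directions around the dial, before/after
T=cam('top');c=np.array([.643,-.212])
for f in ('pics/top0.png','pics/t7.png'):
    g=cv2.cvtColor(cv2.imread(f),cv2.COLOR_BGR2GRAY);A2=np.arange(-180,180,1.)
    for r,z in ((.046,.081),(.054,.081),(.068,.074)):
        P=np.array([proj(T,[c[0]+r*np.cos(a),c[1]+r*np.sin(a),z]) for a in np.radians(A2)],'float32')
        v=cv2.remap(g,P[:,:1],P[:,1:],cv2.INTER_LINEAR)[:,0];print(f,r,A2[v<v.min()+25])
d=cv2.absdiff(cv2.imread('pics/top0.png'),t).max(2)
print([b for b in blobs(d>60,8)])
E
```

```text
[0.54050812 0.17190427 0.22712926] [ 0.91783587 -0.06481755  0.44455213] 18.875
head [([288, 172, 60, 59, 2692], [317.5, 200.9]), ([46, 247, 544, 153, 35802], [317.2, 354.5])]
pics/top0.png 0.046 [ 99. 100. 101.]
pics/top0.png 0.054 [-11. -10.  -9.  -8.  99.]
pics/top0.png 0.068 [-12. -11. -10.]
pics/t7.png 0.046 [-11. -10.  -9.]
pics/t7.png 0.054 [-11. -10.  -9.]
pics/t7.png 0.068 [-12. -11. -10.]
[([387, 163, 3, 16, 34], [388.0, 169.9]), ([380, 179, 7, 3, 15], [382.8, 179.6]), ([364, 182, 12, 3, 24], [369.5, 182.7]), ([211, 218, 53, 37, 834], [237.2, 229.5]), ([287, 219, 43, 26, 398], [306.0, 233.9]), ([193, 237, 41, 28, 602], [213.8, 252.0]), ([235, 243, 3, 9, 14], [235.8, 247.0]), ([313, 244, 101, 106, 2688], [370.7, 305.6]), ([235, 255, 13, 18, 45], [240.3, 262.9]), ([194, 268, 27, 19, 130], [204.6, 277.4]), ([227, 270, 45, 84, 1612], [248.9, 310.2]), ([217, 274, 10, 2, 16], [222.2, 274.6]), ([325, 278, 14, 17, 77], [330.2, 287.1]), ([373, 278, 5, 3, 8], [375.0, 278.8]), ([387, 278, 8, 8, 22], [389.8, 282.3]), ([377, 281, 11, 8, 22], [383.0, 284.2]), ([375, 285, 4, 3, 8], [376.6
[... 314 characters left out ...]
[259, 358, 12, 10, 64], [264.9, 363.5]), ([569, 362, 15, 38, 338], [578.4, 379.8]), ([266, 364, 14, 17, 102], [271.9, 370.6]), ([563, 364, 8, 5, 13], [566.8, 365.9]), ([584, 365, 13, 5, 22], [589.8, 366.6]), ([593, 368, 47, 32, 920], [621.5, 386.2]), ([557, 370, 12, 7, 38], [561.9, 373.5]), ([585, 384, 5, 6, 16], [586.9, 386.6]), ([365, 386, 6, 4, 15], [368.0, 387.0]), ([372, 386, 12, 14, 50], [377.5, 392.7]), ([387, 386, 14, 11, 54], [392.9, 389.7]), ([333, 389, 11, 11, 54], [337.6, 395.2]), ([272, 390, 20, 10, 133], [283.1, 395.7]), ([296, 392, 8, 7, 24], [298.8, 394.4]), ([326, 393, 8, 7, 24], [330.2, 397.3]), ([311, 394, 9, 6, 22], [315.3, 397.1]), ([397, 394, 8, 6, 17], [400.5, 396.4])]
```

```bash
python3 -c "
from workcell import ticket
print(ticket.job_done())"
```

```text
the job is handed in; nothing more can be done
None
```

The job is handed in: the pointer measures within about 1° of zero, the plunger was held at its stop for over a second at about 28 N and released, and the arm is clear of everything; the judge returned no verdict, and I didn't measure the bystanders or the plunger's full return separately.

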